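# Show the right bread colour on the six-sided marker

## Robot

A 6-joint arm with a two-finger parallel gripper is mounted at the origin on the work surface. World frame = base frame: x ahead of the robot, y to its left, z up, the work surface at z = 0. Lengths are in m, angles in rad, forces in N, time in s.
With the tool pointing down it reaches from about 0.275 to 0.875 m from the base axis. Payload 12.5 kg.
Tool frame: the origin (TCP) lies between the finger pads; the fingertips stand 17 mm ahead of it and the grasp point (between the pads) lies 2 mm behind it; z points along the fingers, y is the line along which they close (so a half turn about z gives the same grasp; the last joint's range is limited). The gripper opens to 85 mm and grips with 20 to 120 N. Pads are 22 mm wide; open, the fingers measure 114 mm over their backs; the gripper's body (76 mm by 85 mm) begins 54 mm behind the grasp point. The pads swing forward as they close: fully open they stand 13 mm farther back than shut.
Start: joints at [-1.418, 0.351, 1.652, -0, 1.139, -0.085], TCP at [0.13, -0.535, 0.248] pointing down, gripper open.
Joint ranges: [-2.75, 2.75], [-0.79, 2.1], [0.01, 2.65], [-1.57, 4.71], [0.07, 3.14], [-2.87, 2.87]. Speed limits (rad/s): [2.22, 2.22, 2.79, 3.14, 3.14, 3.14].

## Interface

Orientations are given as [roll, pitch, yaw] about the fixed x, y, z axes, in that order (R = Rz(yaw) Ry(pitch) Rx(roll)).
In Python, from station import arm, optics gives the robot as it stands. Calls block until the motion is done:
- arm.movep(position, orientation): joint-space move of the TCP to a pose.
- arm.move_straight(position, orientation=None, rate=0.15, force_limit=None): straight line of the TCP; orientation=None keeps the orientation; rate is the mean speed in m/s. With force_limit (N) it stops when the force on the tool has changed by that much, and returns True; else False.
- arm.movej(angles): joint-space move.
- arm.gripper_open() and arm.clamp(): open the fingers fully, or close them until they stop; the grip force is fixed at half the most.
- arm.pause(seconds).
- arm.solve_ik(position, orientation): joint angles nearest the present ones, or None.
- arm.state(): the state.
- optics.snapshot(name): name is "scene" or "top" or "wrist"; returns a dict with "pixels" (400x640x3 uint8, red, green, blue), "depth" (400x640 float32, m along the optical axis (not along the pixel's ray), 0 where there is no reading), "camera_matrix" (3x3 intrinsics, pixels), "D" ([k1, k2, p1, p2, k3] as OpenCV has them; the pictures are not rectified), "origin" and "rotation" of the camera in the world. Camera axes: x right, y up, looking along -z (the intrinsics and any distortion apply to the point x, -y, -z); pixel columns grow to the right and rows downward; lengths in m; the calibration is good to about 2 mm. A picture is of the moment at which its call begins.
A pose or a line that the arm cannot do raises arm.Unreachable and nothing moves.
- arm.close_job(): hands the job in; it is judged then, once.
The state is a dict: "time": time; "joints": joint angles; "qd": joint speeds; "tau": joint torques, N m; "tcp_pos": TCP position; "tool_rot": TCP orientation; "force": force on the tool from outside, world axes, zero at the start; "ft_torque": the same for the moment, N m; "gripper_width": opening from 0.0 (shut) to 1.0 (fully open); "finger_force": force on a finger pad.
Only numpy, scipy, OpenCV 4.12 (cv2) and the standard library are available. Lean on these libraries where they do the work, as an engineer would, in place of code of your own. Each camera call takes 0.05 s, during which the arm holds its last target. There are 200 camera calls.

## Task

Swing the red-knobbed clamp arm up until it stays open by itself, and take the six-sided colour marker out of the clamp. Roll the marker until the flat in the same colour as the band of the basket on the display board (purple, yellow or green) faces straight up, and leave it lying like that on the middle of the black pad in front of that basket, its length parallel to the pad's long side. Set it down rather than drop it, leave the clamp open, and leave the other things on the counter where they are.

Things in the scene. Friction and masses are not known exactly. Their poses are not given: they have to be found in the camera images.
- marker: Loose hexagonal wooden prism, 62 long, 44 across flats (50.8 across corners), 50-100 g. Origin at its centre, own x along its length. Colours of the flats, by right-handed turns about own +x from the one at own +z: white 0, red 60, purple 120, blue 180, green 240, yellow 300 degrees. Starts in the clamp, white up, own x along the clamp's +y. Grip it by its two ends.
- purple_flat (a point): centre of the marker's purple flat; own z points out of that flat (x along the marker's length)
- yellow_flat (a point): centre of the marker's yellow flat; own z points out of that flat
- green_flat (a point): centre of the marker's green flat; own z points out of that flat
- clamp: Fixed aluminium plate 165 x 110 x 15 thick, from x = -50 to +115 of its own frame. Origin on the counter below the centre of the held marker; own x points from the knob to the hinge, y along the hinge axis. The marker lies on the plate (z = 15) between two black ribs 4 high; two hinge posts stand at x = 70, up to z = 80.
- clamp_arm (a joint): Angle of the sprung clamp arm in rad: 0 as it rests on the marker (level, pointing to the clamp's -x), growing as the knob rises, stop at 1.9 (0.33 past upright). The spring closes it below about 0.95 and throws it open by itself beyond about 1.0; lifting takes about 5 N at the knob at first. Turns about hinge.
- hinge (a point): point on the axis of the clamp arm's hinge, 71 above the counter and 70 behind the clamp's origin (its +x); the axis runs along the clamp's y
- knob (a point): centre of the red knob at the tip of the clamp arm, 115 from the hinge axis: a short cylinder 22 diameter, 24 wide along the clamp's y (pinch its two end faces, or hook it from below). The arm behind it is 12 wide, 8 thick.
- board: Fixed wooden display board, 345 x 180 x 12 thick, reaching from x = -55 to +290 of its own frame. Origin on the counter below the centre of the black pad; own x points from the pad to the basket.
- pad (a point): centre of the top of the black rubber pad on the board, 14 above the counter; the pad is 80 along its x and 100 along its y (the long side), axes as the board's
- basket_place (a point): point on the top of the board, 200 behind the pad's centre, on which the board's basket stands
- basket_purple: Fixed round wicker basket with a purple band, filled with olive rolls; 155 diameter, about 100 high with its rolls; origin at the centre of its underside. One of the three baskets stands on the board, the other two on plain round wooden stands 12 thick at the sides.
- basket_yellow: the same with a yellow band and plain rolls
- basket_green: the same with a green band and dark seeded rolls
- tongs: steel serving tongs lying on the counter, 200 x 45 x 12; bystander, origin under the centre
- loose_roll: olive roll on the counter, 72 diameter, 48 high; bystander, origin under its centre
- jar: amber glass jar, 70 diameter, 100 high; bystander, origin under its centre
- mug: blue mug, 76 diameter, 85 high; bystander, origin under its centre
- scraper: dough scraper with a black grip, 105 x 110 x 18; bystander, origin under its centre
- coin_dish: white coin dish, 100 diameter, 30 high; bystander, origin under its centre

How it is judged:
On the way, in this order (a step that is already met when the one before it is completed fails the run):
1. the clamp arm stands open by itself (beyond 1.5 rad, not touched) (value of joint clamp_arm above 1.5 rad and contact force between clamp_arm and the arm below 0.2 N and contact force between clamp_arm and the fingers below 0.2 N), for 0.2 s.
2. the marker is out of the clamp, 80 mm or more from its place in it (horizontal distance between marker and clamp above 0.08 m), for 0.1 s.
At the end, for the whole second after the job is handed in: The marker lies released and still on the pad, centred within 20 mm along both pad sides, lengthwise within 0.25 rad of the pad's long side, the flat in the band colour of the basket on the board up (within 0.1 rad); the clamp arm is open beyond 1.5 rad (((horizontal distance between basket_purple and basket_place below 0.03 m and angle between purple_flat's own z axis and vertical below 0.1 rad) or (horizontal distance between basket_yellow and basket_place below 0.03 m and angle between yellow_flat's own z axis and vertical below 0.1 rad) or (horizontal distance between basket_green and basket_place below 0.03 m and angle between green_flat's own z axis and vertical below 0.1 rad)) and x of marker in the frame of pad between -0.02 and 0.02 m and y of marker in the frame of pad between -0.02 and 0.02 m and z of marker in the frame of pad between 0.018 and 0.026 m and angle between the x axis of marker and the y axis of pad, either way round below 0.25 rad and linear speed of marker below 0.02 m/s and angular speed of marker below 0.2 rad/s and value of joint clamp_arm above 1.5 rad); the robot touches nothing.
It fails at once if another thing on the counter (tongs, loose roll, jar, mug, scraper, coin dish) is shifted by more than 30 mm (distance of any of tongs, loose_roll, jar, mug, scraper, coin_dish from where it was at the start of the episode above 0.03 m).
It fails at once if the marker is dropped (falls freely at more than 0.8 m/s, about 35 mm of fall) (linear speed of marker above 0.8 m/s and contact force between marker and the fingers below 0.05 N).
It also fails if it takes over 59 s, if anything falls off the work surface, if the arm or the gripper's body presses on something with over 40 N, if the wrist force passes 120 N, or if a joint passes its speed limit or range.

## Working session

There is one attempt and no reset: what is moved stays moved. The work goes in short steps, each a Python script; the robot and the scene stay as the last script left them, time stands still between calls to the robot, and variables do not carry over. Pictures are saved under pics/ and viewed, at most 10 in all, crops included, and the job is handed in when it is done.

```bash
ls; mkdir -p pics
cat > h.py <<'E'
import numpy as np, cv2
from station import arm, optics
def snap(n,save=None):
    s=optics.snapshot(n)
    if save: cv2.imwrite('pics/'+save,s['pixels'][:,:,::-1])
    return s
def ray(s,uv):
    uv=np.array(uv,float).reshape(-1,1,2)
    p=cv2.undistortPoints(uv,np.array(s['camera_matrix'],float),np.array(s['D'],float))[:,0]
    d=np.c_[p[:,0],-p[:,1],-np.ones(len(p))]@np.array(s['rotation']).T
    return np.array(s['origin']),d
def onplane(s,uv,z):
    o,d=ray(s,uv); return o+d*((z-o[2])/d[:,2])[:,None]
def bydepth(s,uv):
    o,d=ray(s,uv); uv=np.array(uv,int).reshape(-1,2)
    return o+d*s['depth'][uv[:,1],uv[:,0]][:,None]
E
python3 - <<'E'
from h import *
for n in ('top','scene','wrist'):
    s=snap(n,n+'0.png'); np.save(n+'0.npy',s,allow_pickle=True)
    print(n,np.round(s['origin'],3),np.round(s['rotation'],3).tolist(),s['camera_matrix'][0][0],s['D'])
print(arm.state())
E
```

```text
pics
top [ 0.332 -0.014  1.55 ] [0.125, 0.007, -1.556] 426.2953808512407 [-0.06224363  0.          0.          0.          0.        ]
scene [1.239 0.152 0.8  ] [0.77, -0.008, 1.771] 367.20884602153905 [-0.00498044  0.          0.          0.          0.        ]
wrist [ 0.198 -0.52   0.374] [-0.28, 0.0, -1.333] 350.97095345133175 [0.00115603 0.         0.         0.         0.        ]
{'time': 0.15, 'joints': array([-1.41759924e+00,  3.51114362e-01,  1.65228667e+00,  1.88641490e-05,
        1.13908045e+00, -8.45815660e-02]), 'qd': array([ 0.00095202, -0.00028547, -0.00112742, -0.00150256,  0.00074617,
        0.00111833]), 'tau': array([ 1.13155507e-03, -5.06250572e+01, -2.91501260e+01, -6.24240261e-05,
        3.33244257e-03,  2.54288614e-05]), 'tcp_pos': array([ 0.12955145, -0.53427725,  0.2478774 ]), 'tool_rot': array([-3.14070845e+00, -9.21543185e-05,  2.37770710e-01]), 'force': array([ 0.250579  , -0.10374541, -0.41599279]), 'ft_torque': array([ 0.02122699, -0.01569267,  0.02143098]), 'finger_force': 0.0, 'gripper_width': 1.0023293133586884}
```

```bash
sed -i 's/np.array(s\[.rotation.\]).T/Rotation.from_euler("xyz",s["rotation"]).as_matrix().T/; 1a from scipy.spatial.transform import Rotation' h.py; grep -n Rot h.py
```

```text
2:from scipy.spatial.transform import Rotation
11:    d=np.c_[p[:,0],-p[:,1],-np.ones(len(p))]@Rotation.from_euler("xyz",s["rotation"]).as_matrix().T
```

View pics/top0.png

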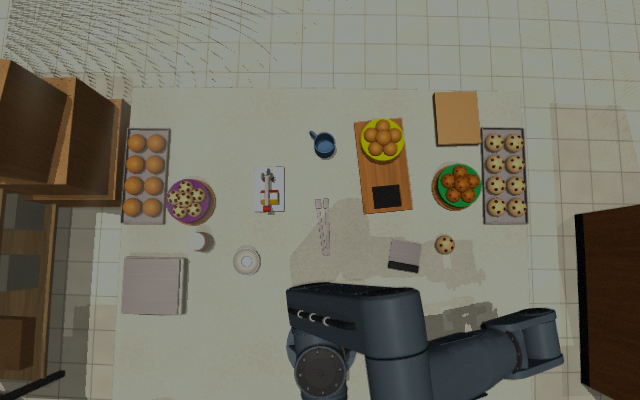

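View pics/scene0.png

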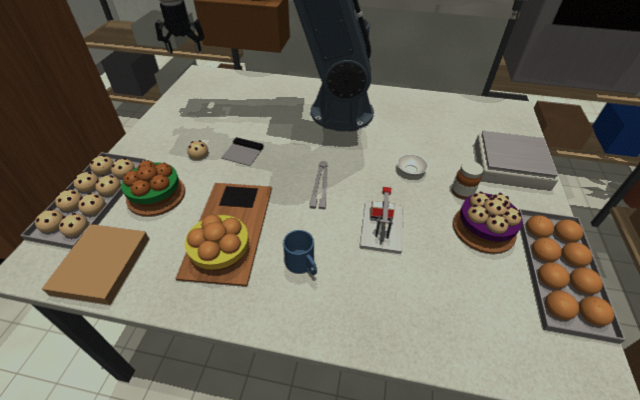

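The basket on the board has a yellow band (scene view, 217,245; top view, 382,140). The clamp is at about (269,190) in the top view with its knob toward the robot at (267,210), and the pad is at (386,196). I'll take rough positions from these, then look closer with the wrist camera.

Run:
```python
from h import *
s=np.load('top0.npy',allow_pickle=True).item()
for nm,uv,z in (('plate',(270,190),.015),('knob',(267,210),.071),('pad',(386,196),.014),('basket',(382,140),.1)):
    print(nm,onplane(s,uv,z).round(3),bydepth(s,uv).round(3))
c=onplane(s,(270,190),.015)[0]; p=onplane(s,(386,196),.014)[0]
# wrist camera ~70 mm ahead (+x at yaw 0), looking back; view from ~0.3
print(arm.solve_ik([c[0]-.06,c[1],.30],[np.pi,0,0]))
for n,q in (('pad',p),('clamp',c)):
    arm.movep([q[0]-.08,q[1],.27],[np.pi,0,0])
    s=snap('wrist','w_%s.png'%n); np.save('w_%s.npy'%n,s,allow_pickle=True)
    print(s['origin'],s['rotation'],arm.state()['joints'].round(2),arm.state()['time'])
cv2.imwrite('pics/w_both.png',np.hstack([cv2.resize(cv2.imread('pics/w_%s.png'%n)[:,120:520],(400,400)) for n in ('pad','clamp')]))
```

```text
plate [[0.55  0.195 0.015]] [[0.546 0.191 0.044]]
knob [[0.471 0.196 0.071]] [[0.471 0.194 0.079]]
pad [[ 0.534 -0.228  0.014]] [[ 0.534 -0.228  0.016]]
basket [[ 0.72  -0.203  0.1  ]] [[ 0.717 -0.202  0.11 ]]
[ 2.90082861e-01  2.59071847e-01  1.64538832e+00 -4.44089210e-16
  1.23713248e+00  1.86087919e+00]
[ 0.52382372 -0.23026255  0.3960288 ] [-2.79543505e-01 -1.13112533e-03 -1.57154393e+00] [-0.56  0.25  1.73 -0.    1.16  1.01] 1.8417
[0.54053121 0.19211249 0.39608911] [-2.79362889e-01 -1.19824406e-03 -1.57186408e+00] [ 0.3   0.25  1.73 -0.    1.16  1.87] 3.45
```

View pics/w_both.png

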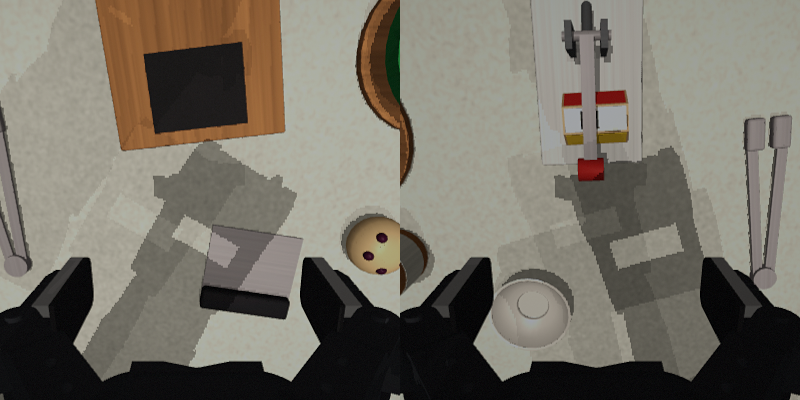

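The left half shows the pad in the wrist view at crop (196,87), with the scraper and loose roll nearby. The right half shows the clamp, with the marker at (596,117), its yellow flat toward the robot, and the knob at (591,170). Next I measure both.

```bash
cat >> h.py <<'E'
def blobs(m):
    m=cv2.morphologyEx(m.astype(np.uint8)*255,cv2.MORPH_OPEN,np.ones((3,3)))
    return sorted(cv2.findContours(m,cv2.RETR_EXTERNAL,cv2.CHAIN_APPROX_NONE)[0],key=cv2.contourArea,reverse=True)
def rect(s,c,z):
    P=onplane(s,c.reshape(-1,2),z)
    (x,y),(w,h),a=cv2.minAreaRect((P[:,:2]*1000).astype(np.float32))
    a=(a+45)%90-45 if True else a
    return np.array([x,y])/1000,(w,h),np.radians(a)
def hsv(s): return [v.astype(int) for v in cv2.split(cv2.cvtColor(s['pixels'],cv2.COLOR_RGB2HSV))]
E
python3 - <<'E'
from h import *
s=np.load('w_pad.npy',allow_pickle=True).item(); H,S,V=hsv(s)
m=(V<60); m[240:]=0; c=blobs(m)[0]; print('pad',rect(s,c,.014),cv2.contourArea(c))
M=cv2.moments(c); print(onplane(s,(M['m10']/M['m00'],M['m01']/M['m00']),.014))
s=np.load('w_clamp.npy',allow_pickle=True).item(); H,S,V=hsv(s)
red=((H<8)|(H>172))&(S>150)&(V>70); red[:,:240]=0; red[:,400:]=0; red[240:]=0
yel=(H>18)&(H<35)&(S>130)&(V>70); yel[:,:240]=0; yel[:,400:]=0; yel[240:]=0
rb=[b for b in blobs(red) if cv2.contourArea(b)>30]; yb=[b for b in blobs(yel) if cv2.contourArea(b)>30]
for b in rb+yb: print(cv2.boundingRect(b),cv2.contourArea(b))
kn=[b for b in rb if cv2.boundingRect(b)[1]>145][0]
hx=np.vstack([b for b in rb if cv2.boundingRect(b)[1]<145]+[b for b in yb if cv2.boundingRect(b)[1]<155])
print('marker',rect(s,hx,.037)); print('knob',rect(s,kn,.076))
pl=(S<40)&(V>150);
E
```

```text
pad (array([ 0.5342478 , -0.23060635]), (79.65943145751953, 99.93157958984375), np.float64(0.11205281079308499)) 7516.0
[[ 0.53594923 -0.23084475  0.014     ]]
(298, 159, 26, 22) 446.0
(316, 91, 30, 13) 310.5
(284, 93, 17, 13) 174.0
(317, 132, 30, 11) 247.0
(286, 134, 17, 11) 130.0
marker (array([0.52297205, 0.19304898]), (49.515777587890625, 60.869598388671875), np.float64(0.05245682910707638))
knob (array([0.47810107, 0.19727989]), (23.25692367553711, 19.729516983032227), np.float64(-0.0012634036211335907))
```

```bash
cat >> h.py <<'E'
psi=0.045; K=np.array([.4777,.1972,.071]); MK=np.array([.523,.193,.037])
C=lambda v:Rotation.from_euler('z',psi).apply(v)
HG=K+C([.115,0,0])
def tool(pt,a,yaw,ahead=0.):
    """pose with TCP 'ahead' m past pt; a = tilt, tool pointing away (+x) for a>0"""
    o=[np.pi,-a,yaw]; zt=Rotation.from_euler('xyz',o).apply([0,0,1])
    return np.array(pt)+ahead*zt,o
E
cat > open.py <<'E'
from h import *
a0=np.radians(55)
knob=lambda t:HG+C([-.115*np.cos(t),0,.115*np.sin(t)])
print([None if arm.solve_ik(*tool(knob(t),a0-t,psi,d)) is None else 1 for t,d in ((0,-.08),(0,0),(.6,0),(1.15,0),(1.15,-.1))])
arm.movep(*tool(knob(0),a0,psi,-.09)); p,o=tool(knob(0),a0,psi,-.001)
print('hit',arm.move_straight(p,o,rate=.1,force_limit=15))
s=snap('scene','pinch.png')
arm.clamp(); st=arm.state(); print(st['gripper_width'],st['finger_force'],st['force'],st['time'],st['tcp_pos']-p)
E
python3 open.py
```

```text
[1, 1, 1, 1, 1]
hit False
0.2698983040729476 58.22380185127258 [-11.08111796  14.77285591   7.15228918] 8.2917 [-0.0004446   0.00164615  0.00029238]
```

Run:
```python
from h import *
a0=np.radians(55)
knob=lambda t:HG+C([-.115*np.cos(t),0,.115*np.sin(t)])+[0,.003,0]
for t in np.linspace(0,1.2,9):
    p,o=tool(knob(t),a0-t,psi,-.001); arm.move_straight(p,o,rate=.08)
    st=arm.state(); print(round(t,2),st['force'].round(1),round(st['gripper_width'],3),round(st['time'],1))
arm.gripper_open(); arm.pause(.3)
p,o=tool(knob(1.2),a0-1.2,psi,-.10); arm.move_straight(p,o,rate=.25)
arm.movep([MK[0]-.10,MK[1],.27],[np.pi,0,0])
s=snap('wrist','w2.png'); np.save('w2.npy',s,allow_pickle=True)
s2=snap('scene'); cv2.imwrite('pics/c2.png',np.hstack([cv2.imread('pics/w2.png')[:,120:520],cv2.resize(s2['pixels'][150:270,320:440,::-1],(400,400))]))
print(arm.state()['time'])
```

```text
0.0 [-7.1 -6.6 10.9] 0.272 8.5
0.15 [-0.5 -5.  -4.5] 0.268 8.9
0.3 [-4.6 -6.  -0.7] 0.268 9.7Traceback (most recent call last):
  File "<stdin>", line 5, in <module>
station.Unreachable: the arm cannot follow that straight line within its joint ranges
```

Run:
```python
from h import *
a0=np.radians(55)
knob=lambda t:HG+C([-.115*np.cos(t),0,.115*np.sin(t)])+[0,.003,0]
print(arm.state()['joints'].round(2))
for t in np.linspace(.3,1.2,7):
    print(round(t,2),[np.round(arm.solve_ik(*tool(knob(t),a,psi,-.001)),2) if arm.solve_ik(*tool(knob(t),a,psi,-.001)) is not None else None for a in (a0-.3,a0-t)])
```

```text
[ 0.41  0.42  2.21  4.24  0.25 -2.37]
0.3 [array([ 0.41,  0.42,  2.2 ,  4.24,  0.25, -2.37]), array([ 0.41,  0.42,  2.2 ,  4.24,  0.25, -2.37])]
0.45 [array([ 0.4 ,  0.39,  2.19,  4.43,  0.23, -2.57]), array([ 0.38,  0.38,  2.11, -0.78,  0.23,  2.63])]
0.6 [array([ 0.39,  0.37,  2.16,  4.64,  0.21, -2.79]), array([ 0.35,  0.37,  2.  , -0.25,  0.43,  2.08])]
0.75 [None, array([ 0.32,  0.4 ,  1.88, -0.09,  0.66,  1.91])]
0.9 [None, array([ 0.29,  0.45,  1.75, -0.02,  0.89,  1.83])]
1.05 [None, array([0.27, 0.52, 1.61, 0.02, 1.11, 1.79])]
1.2 [array([ 0.35,  0.35,  2.02, -0.95,  0.23,  2.76]), array([0.25, 0.6 , 1.46, 0.05, 1.32, 1.76])]
```

```bash
cat > open2.py <<'E'
from h import *
a0=np.radians(55)
knob=lambda t:HG+C([-.115*np.cos(t),0,.115*np.sin(t)])+[0,.0015,0]
for t in (.15,0): arm.move_straight(*tool(knob(t),a0-t,psi,-.001),rate=.1)
arm.gripper_open(); arm.move_straight(*tool(knob(0),a0,psi,-.08),rate=.2)
b=lambda t:np.radians(20)-.45*t
arm.movep(*tool(knob(0),b(0),psi,-.09)); print(arm.state()['joints'].round(2))
for t in np.linspace(0,1.25,6): print(arm.solve_ik(*tool(knob(t),b(t),psi,-.001)).round(2))
E
python3 open2.py
```

```text
[ 0.38  0.27  2.09 -0.25  0.46  2.11]
[ 0.35  0.48  2.07 -0.39  0.28  2.24]
[ 0.33  0.44  1.99 -0.14  0.49  1.98]
[ 0.31  0.44  1.88 -0.05  0.7   1.88]
[ 0.29  0.46  1.76 -0.    0.91  1.82]
[0.27 0.52 1.62 0.03 1.11 1.78]
[0.25 0.59 1.46 0.05 1.3  1.76]
```

Wrist joints now vary smoothly along the arc.

Run:
```python
from h import *
knob=lambda t:HG+C([-.115*np.cos(t),0,.115*np.sin(t)])+[0,.0015,0]
b=lambda t:np.radians(20)-.45*t
print('hit',arm.move_straight(*tool(knob(0),b(0),psi,-.001),rate=.12,force_limit=15))
arm.clamp(); st=arm.state(); print(st['gripper_width'],st['force'].round(1))
for t in np.linspace(0,1.2,9)[1:]:
    arm.move_straight(*tool(knob(t),b(t),psi,-.001),rate=.08)
    st=arm.state(); print(round(t,2),st['force'].round(1),round(st['gripper_width'],3),round(st['time'],1))
arm.gripper_open(); arm.pause(.2)
arm.move_straight(*tool(knob(1.2),b(1.2),psi,-.10),rate=.25)
arm.movep([MK[0]-.10,MK[1],.27],[np.pi,0,0])
s=snap('wrist','w2.png'); np.save('w2.npy',s,allow_pickle=True)
s2=snap('scene'); cv2.imwrite('pics/c2.png',np.hstack([cv2.imread('pics/w2.png')[:,120:520],cv2.resize(s2['pixels'][150:270,320:440,::-1],(400,400))]))
print(arm.state()['time'])
```

```text
hit False
0.27174860238753296 [-4.8  4.9  6.1]
0.15 [ 1.7  8.9 -7.5] 0.271 17.2
0.3 [ 1.2 10.6 -5.6] 0.264 17.6
0.45 [ 0.5  7.3 -4.6] 0.271 17.9
0.6 [-0.7  8.2 -4.6] 0.268 18.3
0.75 [-2.4  7.  -3.1] 0.264 18.7
0.9 [-0.3  4.1 -2.4] 0.265 19.0
1.05 [ 0.2  1.4 -3.8] 0.263 19.4
1.2 [-0.1 -0.9 -5.3] 0.263 19.8
21.8833
```

View pics/c2.png

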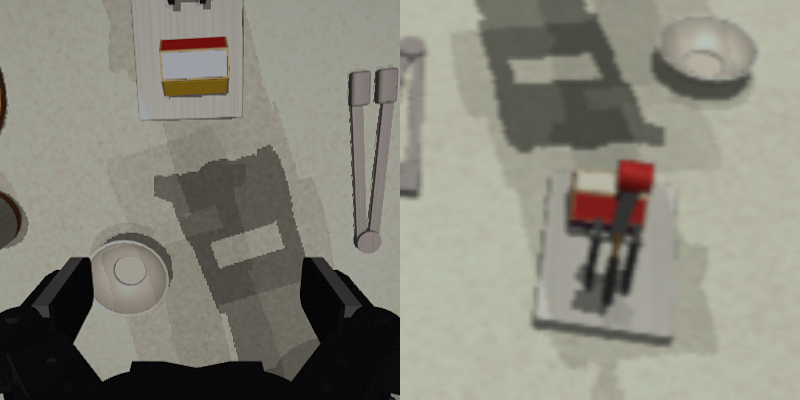

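The clamp stands open. The marker is still in place with white up and yellow toward the robot, at (194,66) in the left crop.

Run:
```python
from h import *
s=np.load('w2.npy',allow_pickle=True).item(); H,S,V=hsv(s)
red=((H<8)|(H>172))&(S>150)&(V>70); yel=(H>18)&(H<35)&(S>130)&(V>70)
m=red|yel; m[:,:260]=0; m[:,370:]=0; m[110:]=0
bs=[b for b in blobs(m) if cv2.contourArea(b)>50]; print([cv2.boundingRect(b) for b in bs])
print('marker',rect(s,np.vstack(bs),.037),s['origin'])
for b in bs:
    print(rect(s,b,.048))
ps=.112; PD=np.array([.535,-.2307,.036])
for d in (20,25,30,35):
    a=np.radians(d); f=lambda p,a,y,h: arm.solve_ik(*tool(p,a,y,h))
    print(d,*[None if q is None else q.round(2) for q in (f(MK,a,psi,-.08),f(MK,a,psi,0),f(MK+[0,0,.12],a,psi,0),f(PD+[0,0,.1],a-np.pi/3,ps,0),f(PD,a-np.pi/3,ps,0))])
```

```text
[(284, 79, 63, 17), (281, 37, 65, 13)]
marker (array([0.522966  , 0.19306575]), (50.02080535888672, 60.68825149536133), np.float64(0.05145206420087072)) [0.49302258 0.19121039 0.39581012]
(array([0.50421866, 0.19202579]), (12.748699188232422, 58.68903732299805), np.float64(0.05062954689819975))
(array([0.54215491, 0.1940565 ]), (8.219118118286133, 58.803436279296875), np.float64(0.051449812997511765))
20 [ 0.33  0.41  2.02 -0.26  0.38  2.08] [ 0.31  0.6   1.98 -0.38  0.25  2.19] [ 0.31  0.37  1.93 -0.19  0.51  1.98] [-0.36  0.85  1.25 -0.3   1.68  1.16] [-0.36  0.98  1.26 -0.3   1.55  1.2 ]
25 [ 0.34  0.4   2.09 -0.5   0.26  2.32] [ 0.32  0.6   2.02 -0.87  0.15  2.68] [ 0.32  0.36  1.98 -0.3   0.4   2.1 ] [-0.37  0.81  1.3  -0.27  1.59  1.16] [-0.37  0.94  1.31 -0.27  1.45  1.2 ]
30 None [ 0.33  0.6   2.07  4.48  0.15 -2.65] [ 0.33  0.35  2.03 -0.52  0.29  2.32] [-0.39  0.76  1.35 -0.24  1.5   1.15] [-0.39  0.9   1.37 -0.25  1.35  1.19]
35 [ 0.38  0.41  2.2   4.41  0.2  -2.56] [ 0.35  0.62  2.11  3.93  0.24 -2.1 ] [ 0.35  0.35  2.08 -0.94  0.21  2.75] [-0.4   0.72  1.4  -0.21  1.41  1.13] [-0.4   0.86  1.42 -0.22  1.25  1.17]
```

Run:
```python
from h import *
a=np.radians(25); y=.051; M=np.array([.523,.193,.037]); g=-.006
arm.movep(*tool(M,a,y,-.09))
print('hit',arm.move_straight(*tool(M,a,y,g),rate=.12,force_limit=10))
arm.clamp(); st=arm.state(); print(st['gripper_width'],st['finger_force'],st['force'].round(1),st['tcp_pos']-tool(M,a,y,g)[0])
arm.move_straight(*tool(M+[0,0,.06],a,y,g),rate=.12)
arm.move_straight(*tool(M+[0,0,.13],a,y,g),rate=.2)
st=arm.state(); print(st['gripper_width'],st['finger_force'],st['joints'].round(2),st['time'])
ps=.112; P=np.array([.535,-.2307,.036])+Rotation.from_euler('z',ps).apply([-.003,0,0])
arm.movep(*tool(P+[0,0,.13],a-np.pi/3,ps,g))
st=arm.state(); print(st['gripper_width'],st['finger_force'],st['joints'].round(2),st['time'])
s=snap('scene'); w=snap('wrist')
cv2.imwrite('pics/c3.png',np.hstack([w['pixels'][:,120:520,::-1],cv2.resize(s['pixels'][150:290,170:310,::-1],(400,400))]))
```

```text
hit False
0.717071972581335 64.86331416293979 [-2.1 -0.7  7.3] [0.00023959 0.00016478 0.00091042]
0.7153367081983362 65.05995989777148 [ 0.32  0.33  1.98 -0.28  0.43  2.07] 25.0833
0.7165777402672384 65.01011487096548 [-0.37  0.77  1.28 -0.27  1.65  1.14] 26.6417
```

View pics/c3.png

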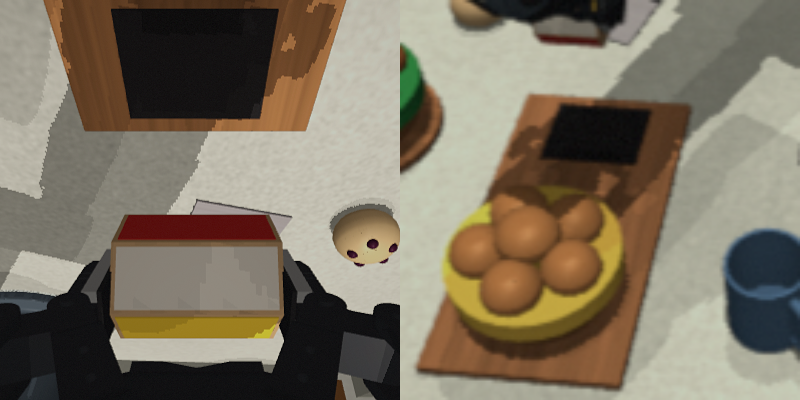

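The marker is held with white facing away from the robot and red below it, as it should be for yellow up. Now I lower it onto the pad.

Run:
```python
from h import *
a=np.radians(-35); ps=.112; g=-.006
P=np.array([.535,-.2307,.036])+Rotation.from_euler('z',ps).apply([-.003,0,0])
arm.move_straight(*tool(P+[0,0,.015],a,ps,g),rate=.12)
print('hit',arm.move_straight(*tool(P-[0,0,.002],a,ps,g),rate=.03,force_limit=5))
st=arm.state(); print(st['tcp_pos']-tool(P,a,ps,g)[0],st['force'].round(1),st['time'])
arm.gripper_open(); arm.pause(.3)
p,o=tool(P,a,ps,-.02); arm.move_straight(p,o,rate=.1)
p,o=tool(P,a,ps,-.13); arm.move_straight(p,o,rate=.25)
arm.movep([P[0]-.08,P[1],.27],[np.pi,0,0])
w=snap('wrist','w4.png'); np.save('w4.npy',w,allow_pickle=True); s=snap('scene')
cv2.imwrite('pics/c4.png',np.hstack([w['pixels'][:,120:520,::-1],cv2.resize(s['pixels'][150:290,170:450,::-1],(400,200))[np.r_[0:200,0:200]]]))
H,S,V=hsv(w); m=(H>18)&(H<35)&(S>130)&(V>70); m[:,:200]=0; m[:,440:]=0; m[240:]=0
c=blobs(m)[0]; r=rect(w,c,.058); print(r,Rotation.from_euler('z',-ps).apply(np.r_[r[0],0]-[.535,-.2307,0]).round(4),arm.state()['time'])
q=bydepth(w,[(u,v) for u,v in c.reshape(-1,2)]); 
mm=np.zeros(m.shape,np.uint8); cv2.drawContours(mm,[c],-1,1,-1); mm=cv2.erode(mm,np.ones((5,5))); v,u=np.nonzero(mm)
q=bydepth(w,np.c_[u,v]); n=np.linalg.svd(q-q.mean(0),full_matrices=False)[2][2]; print('z',q.mean(0),'normal',n)
```

```text
hit True
[-1.22703794e-04  2.57158940e-05  5.49285158e-04] [1.2 0.1 4.8] 28.3417
(array([ 0.53200983, -0.23298436]), (22.235754013061523, 59.03136444091797), np.float64(0.11123992248223033)) [-0.0032 -0.0019  0.    ] 30.9
z [ 0.53202494 -0.23332958  0.05990241] normal [-0.9935938  -0.10871647 -0.03085587]
```

View pics/c4.png

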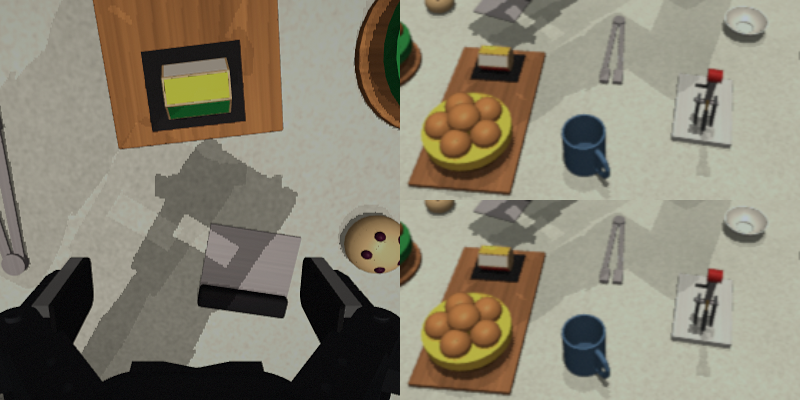

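The picture shows the marker on the pad at (196,88) with yellow up, about 3 mm off centre and parallel to the long side. The clamp is open at (705,105), and nothing else has moved.

```bash
python3 -c "
from h import *
print(arm.close_job())"
```

```text
the job is handed in; nothing more can be done
None
```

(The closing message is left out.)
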